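# Set out a reagent station: each bottle and the carton to its own tray

## Task

Set up the reagent station: stand the large blue-capped bottle in the blue tray, the amber-brown bottle in the orange tray, the small bottle with the purple label in the purple tray, and lay the carton flat in the oblong white tray, long side along the tray, each resting fully on its tray's floor inside the lip. Keep the bottles upright all the time, and leave the white bottle with the white cap and green label where it stands.

Things in the scene. Friction and masses are not known exactly. Their poses are not given: they have to be found in the camera images.
- buffer_bottle_mid (a point): large white bottle with a blue screw cap and a blue label, standing upright: 128 tall, body 66 dia., cap 38 dia., from 100 to 128 above its foot. The point is on its axis, half-way up (64 above its foot); z is its axis, pointing to the cap. Loose.
- amber_bottle_mid (a point): amber-brown bottle with a white screw cap and a red-brown label, standing upright: 112 tall, body 58 dia., cap 34 dia., from 88 to 112 above its foot. The point is on its axis, half-way up (56 above its foot); z is its axis, pointing to the cap. Loose.
- dropper_bottle_mid (a point): small white bottle with a blue cap and a purple label, standing upright: 78 tall, body 34 dia., cap 20 dia., from 60 to 78 above its foot. The point is on its axis, half-way up (39 above its foot); z is its axis, pointing to the cap. Loose.
- film_box_mid (a point): pale grey-white closed carton lying flat: 55 (its x) by 120 (its y) by 50 high. The point is its centre, 25 above its underside. Loose.
- hdpe_bottle_mid (a point): white bottle with a WHITE screw cap and a green label, 120 tall, body 62 dia., cap 36 dia. from 94 to 120; a bystander that has no tray. The point is on its axis, half-way up (60). Loose.
- blue_tray_seat (a point): round blue tray fixed to the worktop, with a dark rubber floor and a raised lip; it is meant for the large white bottle with a blue screw cap and a blue label. Recess 82 dia., outside 96 dia.; the lip's top is 10 above the worktop. The point is the centre of the recess floor, 4 above the worktop, 6 below the lip.
- orange_tray_seat (a point): round orange tray fixed to the worktop, with a dark rubber floor and a raised lip; it is meant for the amber-brown bottle with a white screw cap and a red-brown label. Recess 74 dia., outside 88 dia.; the lip's top is 10 above the worktop. The point is the centre of the recess floor, 4 above the worktop, 6 below the lip.
- purple_tray_seat (a point): round purple tray fixed to the worktop, with a dark rubber floor and a raised lip; it is meant for the small white bottle with a blue cap and a purple label. Recess 50 dia., outside 64 dia.; the lip's top is 10 above the worktop. The point is the centre of the recess floor, 4 above the worktop, 6 below the lip.
- white_tray_seat (a point): oblong off-white tray fixed to the worktop, with a dark rubber floor and a raised lip, meant for the carton. Recess 71 (its x) by 136 (its y), outside 83 by 148; the lip's top is 12 above the worktop. The point is the centre of the recess floor, 6 above the worktop; the carton's long side (y) goes along the tray's y, either way round.
Mind the look-alikes: they are no part of the job. Leave any yellow look-alike of the part that bears amber_bottle_mid alone.

How it is judged:
By the outcome, as a careful person would: the job done as asked, in the order asked, and still so for the second after the job is handed in, with the robot touching nothing.
It also fails if it takes over 122 s, if anything falls off the work surface, if the arm or the gripper's body presses on something with over 40 N, if the wrist force passes 120 N, or if a joint passes its speed limit or range.

## Robot

A 6-joint arm with a two-finger parallel gripper is mounted at the origin on a cart in front of the work surface, level with it; the furniture and walls round the work are solid. World frame = base frame: x ahead of the robot, y to its left, z up, the work surface at z = 0. Lengths are in m, angles in rad, forces in N, time in s.
With the tool pointing down it reaches from about 0.35 to 0.875 m from the base axis. Payload 15.5 kg.
Tool frame: the origin (TCP) lies midway between the tips of the shut fingers; the grasp point (between the pads) lies 19 mm behind it; z points along the fingers, y is the direction in which the jaws open and shut (so a half turn about z gives the same grasp; the last joint's range is limited). The gripper opens to 85 mm and grips with 20 to 120 N. Pads are 22 mm wide; open, the fingers measure 114 mm over their backs; the gripper's body (76 mm by 85 mm) begins 54 mm behind the grasp point. The pads swing forward as they close: fully open they stand 13 mm farther back than shut.
Start: joints at [-1.276, 0.494, 1.345, -0, 1.302, -0.096], TCP at [0.238, -0.578, 0.231] pointing down, gripper open.
Joint ranges: [-2.91, 2.91], [-0.82, 2.16], [0.22, 2.67], [-1.22, 4.37], [0.12, 2.79], [-3.08, 3.08]. Speed limits (rad/s): [1.89, 1.89, 2.57, 3.01, 3.01, 3.01].

## Interface

Orientations are given as a rotation vector (axis times angle).
In Python, from station import move_ptp, servo_line, set_joints, gripper_to, sleep, inverse_kinematics, sense, grab_frame, camera_params, IKError, sign_off, search_frame, landmark_of gives the robot as it stands. Calls block until the motion is done:
- move_ptp(position, orientation): joint-space move of the TCP to a pose.
- servo_line(position, orientation=None, speed=0.15, stop_force=None): straight line of the TCP; orientation=None keeps the orientation; speed is the mean speed in m/s. With stop_force (N) it stops when the force on the tool has changed by that much, and returns True; else False.
- set_joints(angles): joint-space move.
- gripper_to(opening, newtons=None): finger opening in m; newtons is the grip in N (None keeps the last); returns when the fingers have stopped.
- sleep(seconds).
- inverse_kinematics(position, orientation): joint angles nearest the present ones, or None.
- sense(): the state.
- grab_frame(name): name is "side" or "top" or "wrist"; returns the picture (420x560x3 uint8, red, green, blue); there is no depth.
- camera_params(name): a dict with "K" (3x3 intrinsics, pixels), "R" (3x3) and "t" (3): a world point X has camera coordinates R X + t; the wrist camera has in their place "hand_eye" (4x4, takes a point from camera to tool coordinates, whose origin is the TCP and whose axes are the flange's). Camera axes: x right, y down, z forward; pixel columns grow to the right and rows downward; lengths in m; the calibration is good to about 2 mm. A picture is of the moment at which its call begins: read the wrist's pose just before it. camera_params takes no time and is no camera call.
A pose or a line that the arm cannot do raises IKError and nothing moves.
- sign_off(): hands the job in, once; it reports no verdict.
Trained networks look in the newest picture that a camera, given by its name, has taken for a name from the list of things; names that differ only in an ending like _2 or _b are one class to them, and where a whole thing is asked for, a point or a joint stands for the part that bears it (a point fixed in the world has none). Each returns a list of dicts, best first, with "confidence" (0 to 1); they miss things now and then, are a little off and sometimes report something else, mostly with a low value. They report only what shows in the picture. A call takes as long as a camera call. They do not tell look-alikes from the thing itself.
- search_frame(camera, target): "xyz" ([x, y, z] in m, in world coordinates, good to about 4 mm: the middle of the surface that is visible of it).
- landmark_of(camera, target): "xyz" ([x, y, z] in m, in world coordinates, good to about 4 mm: a listed point, or the origin of a listed thing).
The state is a dict: "time_s": time; "joint_pos": joint angles; "dq": joint speeds; "joint_torque": joint torques, N m; "eef_pos": TCP position; "orientation": TCP orientation; "force": force on the tool from outside, world axes, zero at the start; "torque": the same for the moment, N m; "gripper_width": finger opening in m.
Only numpy, scipy, OpenCV 4.12 (cv2) and the standard library are available. Lean on these libraries where they do the work, as an engineer would, in place of code of your own. Each camera call takes 0.05 s, during which the arm holds its last target.

## Working session

There is one attempt and no reset: what is moved stays moved. The work goes in short steps, each a Python script; the robot and the scene stay as the last script left them, time stands still between calls to the robot, and variables do not carry over. Pictures are saved under pics/ and viewed, and the job is handed in when it is done.

```bash
ls; mkdir -p pics
python3 - <<'E'
from station import *
import cv2
for c in ["top","side","wrist"]:
    im=grab_frame(c); cv2.imwrite(f"pics/{c}0.png",im[:,:,::-1])
    if c!="wrist":
        for n in ["buffer_bottle_mid","amber_bottle_mid","dropper_bottle_mid","film_box_mid","hdpe_bottle_mid","blue_tray_seat","orange_tray_seat","purple_tray_seat","white_tray_seat"]:
            print(c,n,[( [round(float(v),3) for v in d["xyz"]],round(d["confidence"],2)) for d in landmark_of(c,n)])
print(sense()); print(camera_params("wrist"))
for c in ["top","side"]: print(camera_params(c))
E
```

```text
pics
top buffer_bottle_mid [([0.554, -0.367, 0.066], 0.63)]
top amber_bottle_mid [([0.648, 0.001, 0.052], 0.93), ([0.69, 0.106, 0.053], 0.7)]
top dropper_bottle_mid [([0.608, 0.178, 0.04], 0.53)]
top film_box_mid [([0.538, 0.35, 0.031], 0.85), ([0.551, -0.363, 0.066], 0.53)]
top hdpe_bottle_mid [([0.633, -0.175, 0.062], 0.72)]
top blue_tray_seat [([0.373, -0.25, 0.002], 0.87), ([0.459, -0.098, 0.005], 0.59)]
top orange_tray_seat [([0.463, 0.077, 0.007], 0.78)]
top purple_tray_seat [([0.409, 0.265, 0.004], 0.58)]
top white_tray_seat [([0.459, -0.101, 0.005], 0.59)]
side buffer_bottle_mid [([0.553, -0.362, 0.063], 0.69)]
side amber_bottle_mid [([0.647, -0.001, 0.057], 0.63)]
side dropper_bottle_mid [([0.605, 0.174, 0.037], 0.94)]
side film_box_mid [([0.535, 0.345, 0.026], 0.81)]
side hdpe_bottle_mid [([0.634, -0.173, 0.062], 0.73)]
side blue_tray_seat [([0.376, -0.246, 0.008], 0.58)]
side orange_tray_seat [([0.469, 0.078, 0.003], 0.58)]
side purple_tray_seat [([0.401, 0.265, 0.005], 0.57), ([0.377, -0.247, 0.003], 0.56)]
side white_tray_seat [([0.457, -0.103, 0.008], 0.58)]
{'time_s': 
[... 1217 characters left out ...]
298,   0.        , 283.2878391 ],
       [  0.        , 444.89458298, 205.27557848],
       [  0.        ,   0.        ,   1.        ]]), 'R': array([[-0.01729435, -0.99983228,  0.00602581],
       [-0.99400142,  0.01654194, -0.1081089 ],
       [ 0.10799109, -0.00785934, -0.9941208 ]]), 't': array([0.00615711, 0.52532545, 1.03678629])}
{'K': array([[429.97594975,   0.        , 281.40340592],
       [  0.        , 429.97594975, 200.66168405],
       [  0.        ,   0.        ,   1.        ]]), 'R': array([[-0.91406683, -0.40489955, -0.02319896],
       [-0.23314245,  0.5714059 , -0.78685443],
       [ 0.33185303, -0.71382887, -0.61670245]]), 't': array([0.49101532, 0.1729488 , 0.95445993])}
```

View pics/top0.png

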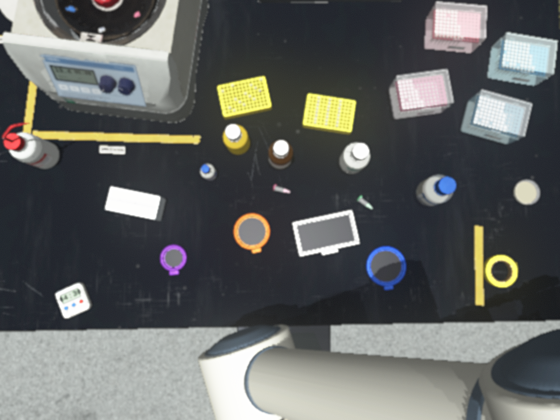

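View pics/side0.png

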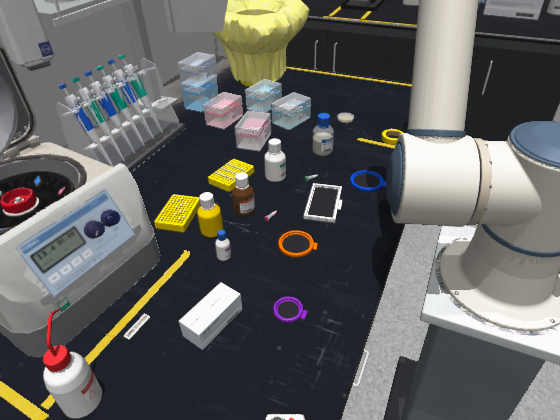

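```bash
cat > h.py <<'E'
from station import *
import numpy as np, cv2
from scipy.spatial.transform import Rotation as Rr
def unproj(cam,uv,z):
    c=camera_params(cam);d=np.linalg.inv(c["K"])@np.array([uv[0],uv[1],1.0])
    R,t=c["R"],c["t"];o=-R.T@t;d=R.T@d
    return o+d*(z-o[2])/d[2]
def proj(cam,X):
    c=camera_params(cam);p=c["K"]@(c["R"]@np.array(X)+c["t"]);return p[:2]/p[2]
E
python3 - <<'E'
from h import *
im=cv2.imread("pics/top0.png")
c=im[100:300,80:480]
cv2.imwrite("pics/crop0.png",cv2.resize(c,None,fx=2,fy=2,interpolation=cv2.INTER_CUBIC))
w=[cv2.resize(im[120:220,a:a+100],(400,400),interpolation=cv2.INTER_CUBIC) for a in (195,)]+[cv2.resize(im[130:230,320+60:480],(400,400),interpolation=cv2.INTER_CUBIC)]
cv2.imwrite("pics/crop1.png",np.hstack(w))
E
```

```text
(no output)
```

View pics/crop0.png

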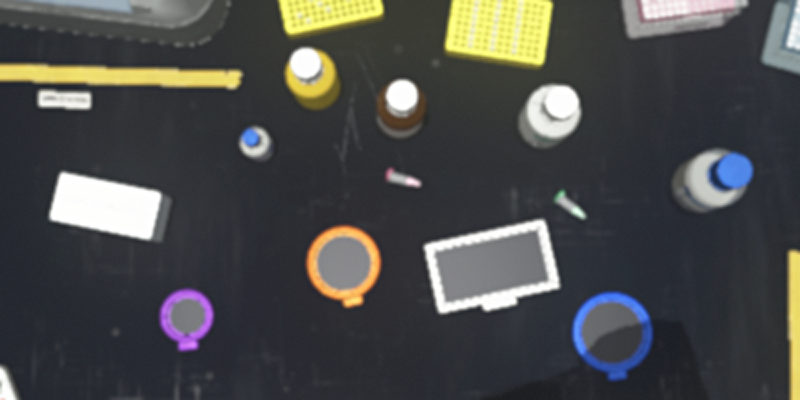

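View pics/crop1.png

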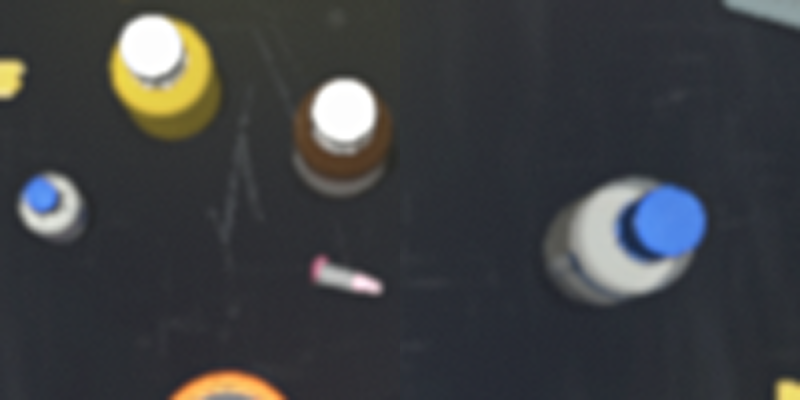

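Run:
```python
from h import *
im=cv2.imread("pics/top0.png");hsv=cv2.cvtColor(im,cv2.COLOR_BGR2HSV)
def comp(mask,near):
    n,l,s,c=cv2.connectedComponentsWithStats(mask.astype(np.uint8))
    i=min([k for k in range(1,n) if s[k,4]>25],key=lambda k:np.hypot(*(c[k]-near)))
    return (l==i).astype(np.uint8),c[i],s[i]
H,S,V=cv2.split(hsv)
for n,m,p,z in [("blue",(H>100)&(H<130)&(S>140),(386,266),.01),("orange",(H<22)&(S>120)&(V>120),(252,232),.01),("purple",(H>130)&(H<160)&(S>90),(173,259),.01)]:
    mk,c,s=comp(m,p); cs,_=cv2.findContours(mk,cv2.RETR_CCOMP,cv2.CHAIN_APPROX_NONE)
    hull=max(cs,key=len); f=np.zeros_like(mk); cv2.drawContours(f,[hull],-1,1,-1)
    k=cv2.getStructuringElement(cv2.MORPH_ELLIPSE,(19,19)); f=cv2.morphologyEx(f,cv2.MORPH_OPEN,k)
    cc,_=cv2.findContours(f,cv2.RETR_EXTERNAL,cv2.CHAIN_APPROX_NONE); e=cv2.fitEllipse(cc[0])
    inner=sorted(cs,key=cv2.contourArea)[-2]; e2=cv2.fitEllipse(inner) if len(inner)>5 else e
    print(n,e[0],e[1],unproj("top",e[0],z).round(4),"inner",e2[0],e2[1],unproj("top",e2[0],z).round(4))
for n,m,p,z in [("bufcap",(H>100)&(H<125)&(S>130)&(V>140),(446,185),.128),("dropcap",(H>100)&(H<125)&(S>120)&(V>120),(205,169),.078),("ambcap",(V>215)&(S<40),(281,147),.112),("hdpecap",(V>225)&(S<40),(360,151),.12)]:
    mk,c,s=comp(m,p); print(n,c,s,unproj("top",c,z).round(4))
for n,m,p,z in [("carton",(V>215)&(S<40),(133,203),.05),("wtray",(V>150)&(S<60),(326,233),.012)]:
    mk,c,s=comp(m,p); cs,_=cv2.findContours(mk,cv2.RETR_EXTERNAL,cv2.CHAIN_APPROX_NONE)
    r=cv2.minAreaRect(cs[0]); b=cv2.boxPoints(r); W=np.array([unproj("top",q,z) for q in b])
    ed=[W[1]-W[0],W[2]-W[1]]
    print(n,r,W.mean(0).round(4),[(np.linalg.norm(x).round(4),np.degrees(np.arctan2(x[1],x[0])).round(1)) for x in ed])
```

```text
blue (385.908935546875, 265.7794189453125) (40.05623245239258, 41.047672271728516) [ 0.377 -0.247  0.01 ] inner (385.4223937988281, 265.70404052734375) (31.527734756469727, 32.55283737182617) [ 0.3772 -0.2459  0.01  ]
orange (251.3271484375, 231.18460083007812) (36.11567687988281, 36.8575553894043) [0.4656 0.0755 0.01  ] inner (251.43630981445312, 230.9987030029297) (29.199941635131836, 29.504613876342773) [0.466  0.0752 0.01  ]
purple (172.68011474609375, 257.7084655761719) (27.381256103515625, 27.66290283203125) [0.4051 0.2649 0.01  ] inner (173.19107055664062, 257.53558349609375) (18.286056518554688, 18.907642364501953) [0.4055 0.2637 0.01  ]
bufcap [446.82040816 184.84897959] [438 176  18  18 245] [ 0.5535 -0.36    0.128 ]
dropcap [204.52941176 168.19607843] [201 164   8   9  51] [0.6088 0.1773 0.078 ]
ambcap [280.55029586 147.30177515] [274 140  14  15 169] [0.6468 0.0018 0.112 ]
hdpecap [356.70277078 154.24433249] [344 143  25  25 397] [ 0.6265 -0.1668  0.12  ]
carton ((132.22933959960938, 202.4444580078125), (51.517051696777344, 23.736526489257812), 11.592175483703613) [0.5357 0.3511 0.05  ] [(np.float64(0.0557), np.float64(-10.1)), (np.float64(0.1217), np.float64(-102.6))]
wtray ((326.01220703125, 234.3902587890625), (39.32162857055664, 62.57936096191406), 77.90524291992188) [ 0.4549 -0.105   0.012 ] [(np.float64(0.1523), np.float64(-78.9)), (np.float64(0.0949), np.float64(-169.9))]
```

Run:
```python
from h import *
im=cv2.imread("pics/top0.png");hsv=cv2.cvtColor(im,cv2.COLOR_BGR2HSV);H,S,V=cv2.split(hsv)
m=((V>140)&(S<60)).astype(np.uint8); m[:, :285]=0;m[:,365:]=0;m[:205]=0;m[260:]=0
cs,h=cv2.findContours(m,cv2.RETR_CCOMP,cv2.CHAIN_APPROX_NONE)
hs=[c for c,q in zip(cs,h[0]) if q[3]>=0]; c=max(hs,key=cv2.contourArea)
r=cv2.minAreaRect(c);b=cv2.boxPoints(r);W=np.array([unproj("top",q,.012) for q in b])
print(r,W.mean(0),[(np.linalg.norm(x),np.degrees(np.arctan2(x[1],x[0]))) for x in (W[1]-W[0],W[2]-W[1])])
# outer corners by eye
B=np.array([[425,243],[543,221],[559,286],[440,312]])/2+[80,100]
W=np.array([unproj("top",q,.012) for q in B]);print(W.mean(0),W[1]-W[0],W[2]-W[3],W[3]-W[0])
for n,p,q in [("buffer",(.554,-.363,.23),(.375,-.247,.23)),("amber",(.648,.001,.2),(.466,.076,.2)),("dropper",(.607,.176,.15),(.405,.265,.15)),("carton",(.536,.349,.2),(.4585,-.102,.2))]:
  for yaw in range(-90,91,30):
    o=(Rr.from_euler('z',yaw,degrees=True)*Rr.from_rotvec([np.pi,0,0])).as_rotvec()
    a=inverse_kinematics(np.array(p),o);b=inverse_kinematics(np.array(q),o)
    print(n,yaw,None if a is None else a.round(2)[[0,5]],None if b is None else np.round(b,2)[[0,5]])
```

```text
((325.34161376953125, 232.6423797607422), (26.60151481628418, 53.07094955444336), 77.79953002929688) [ 0.45905034 -0.10345078  0.012     ] [(np.float64(0.12901261039447456), np.float64(-78.76823642325144)), (np.float64(0.06422350561680604), np.float64(-169.6935852500802))]
[ 0.45883675 -0.1047444   0.012     ] [ 0.02436625 -0.14393806  0.        ] [ 0.028659   -0.14418463  0.        ] [-0.08332908 -0.01639568  0.        ]
buffer -90 [-0.67  2.47] [-0.72  2.43]
buffer -60 [-0.67  1.95] [-0.72  1.9 ]
buffer -30 [-0.67  1.42] [-0.72  1.38]
buffer 0 [-0.67  0.9 ] [-0.72  0.86]
buffer 30 [-0.67  0.38] [-0.72  0.33]
buffer 60 [-0.67 -0.15] [-0.72 -0.19]
buffer 90 [-0.67 -0.67] [-0.72 -0.72]
amber -90 [-0.09  3.05] None
amber -60 [-0.09  2.53] [0.04 2.65]
amber -30 [-0.09  2.  ] [0.04 2.13]
amber 0 [-0.09  1.48] [0.04 1.61]
amber 30 [-0.09  0.96] [0.04 1.08]
amber 60 [-0.09  0.43] [0.04 0.56]
amber 90 [-0.09 -0.09] [0.04 0.04]
dropper -90 [ 0.19 -2.95] [ 0.46 -2.69]
dropper -60 [0.19 2.81] [0.46 3.07]
dropper -30 [0.19 2.28] [0.46 2.55]
dropper 0 [0.19 1.76] [0.46 2.03]
dropper 30 [0.19 1.23] [0.46 1.5 ]
dropper 60 [0.19 0.71] [0.46 0.98]
dropper 90 [0.19 0.19] [0.46 0.46]
carton -90 [ 0.48 -2.66] [-0.35  2.8 ]
carton -60 None [-0.35  2.27]
carton -30 [0.48 2.58] [-0.35  1.75]
carton 0 [0.48 2.05] [-0.35  1.22]
carton 30 [0.48 1.53] [-0.35  0.7 ]
carton 60 [0.48 1.01] [-0.35  0.18]
carton 90 [0.48 0.48] [-0.35 -0.35]
```

```bash
cat >> h.py <<'E'
def ori(yaw): return (Rr.from_euler('z',yaw,degrees=True)*Rr.from_rotvec([np.pi,0,0])).as_rotvec()
def snap(cam,name):
    im=grab_frame(cam); cv2.imwrite(f"pics/{name}.png",im[:,:,::-1]); return im
def lm(cam,n): return [(np.round(d["xyz"],4),round(d["confidence"],2)) for d in landmark_of(cam,n)]
def st(tag=""):
    s=sense(); print(tag,round(s["time_s"],2),"tcp",s["eef_pos"].round(4),"F",s["force"].round(1),"w",round(s["gripper_width"],4),"tau",s["torque"].round(2))
E
python3 - <<'E'
from h import *
move_ptp([.554-.06,-.362-.03,.25],ori(45)); st()
snap("wrist","w1"); print(lm("wrist","buffer_bottle_mid"),lm("wrist","blue_tray_seat"))
E
```

```text
2.26 tcp [ 0.4933 -0.3929  0.2499] F [-0.7 -1.1 -0.3] w 0.0853 tau [ 0.01 -0.08  0.03]
[] [(array([ 0.3783, -0.2463,  0.0081]), 0.71)]
```

View pics/w1.png

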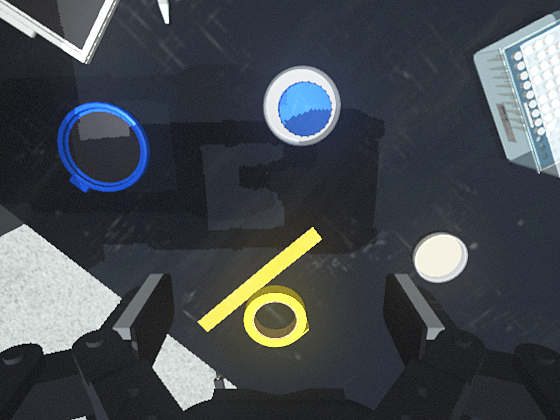

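```bash
cat >> h.py <<'E'
def wun(uv,z,s=None):
    s=s or sense();c=camera_params("wrist");T=np.eye(4);T[:3,:3]=Rr.from_rotvec(s["orientation"]).as_matrix();T[:3,3]=s["eef_pos"]
    M=T@c["hand_eye"];d=M[:3,:3]@np.linalg.inv(c["K"])@np.array([uv[0],uv[1],1.]);o=M[:3,3]
    return (o+d*(z-o[2])/d[2]).round(4)
E
python3 - <<'E'
from h import *
im=cv2.imread("pics/w1.png");hsv=cv2.cvtColor(im,cv2.COLOR_BGR2HSV);H,S,V=cv2.split(hsv)
m=((H>95)&(H<130)&(S>110)&(V>80)).astype(np.uint8)
n,l,s,c=cv2.connectedComponentsWithStats(m)
for k in range(1,n):
    if s[k,4]>200: print(s[k],c[k],wun(c[k],.128),wun(s[k,:2]+s[k,2:4]/2,.128),wun(s[k,:2]+s[k,2:4]/2,.01))
E
```

```text
[ 278   81   54   55 2261] [304.29898275 108.26890756] [ 0.5516 -0.3583  0.128 ] [ 0.5519 -0.3588  0.128 ] [ 0.5539 -0.3683  0.01  ]
[  57  101   93   92 2823] [100.96209706 147.33439603] [ 0.4288 -0.2738  0.128 ] [ 0.4303 -0.2749  0.128 ] [ 0.3779 -0.247   0.01  ]
```

```bash
python3 - <<'E'
from h import *
p=np.array([.5528,-.3605])
move_ptp([*p,.2],ori(45))
print(servo_line([*p,.101],speed=.12,stop_force=12)); st("down")
gripper_to(.02,60); st("grip")
print(servo_line([*p,.115],speed=.05)); sleep(.2); st("lift"); snap("side","s1"); snap("wrist","w2")
E
python3 -c "
import cv2,numpy as np
a=cv2.imread('pics/s1.png');b=cv2.imread('pics/w2.png')
cv2.imwrite('pics/m1.png',np.hstack([cv2.resize(a[60:200,250:450],(400,280)),cv2.resize(b,(373,280))]))"
```

```text
False
down 3.81 tcp [ 0.5531 -0.3609  0.1019] F [-0.6 -0.4  1.1] w 0.0855 tau [ 0.02 -0.01  0.03]
grip 4.33 tcp [ 0.5531 -0.3609  0.1017] F [-0.8 -0.4  6.5] w 0.0364 tau [-0.08  0.14  0.  ]
False
lift 4.96 tcp [ 0.5527 -0.3604  0.1147] F [-1.4 -0.6 -3.3] w 0.0366 tau [0.02 0.03 0.04]
```

View pics/m1.png

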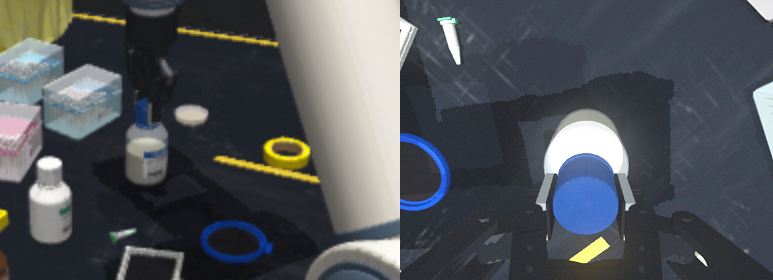

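```bash
python3 - <<'E'
from h import *
print(wun((278,293),.141))
im=cv2.imread("pics/w2.png");hsv=cv2.cvtColor(im,cv2.COLOR_BGR2HSV);H,S,V=cv2.split(hsv)
m=((H>95)&(H<130)&(S>110)&(V>80)).astype(np.uint8); m[:,:190]=0
n,l,s,c=cv2.connectedComponentsWithStats(m)
for k in range(1,n):
    if s[k,4]>900: print(s[k],wun(s[k,:2]+s[k,2:4]/2,.141))
q=np.array([.3772,-.2468])
servo_line([.5528,-.3605,.17],speed=.2)
servo_line([*q,.17],speed=.2)
servo_line([*q,.12],speed=.12); st("above")
print(servo_line([*q,.100],speed=.03,stop_force=5)); st("contact")
snap("wrist","w3");snap("side","s3")
E
python3 -c "
import cv2,numpy as np
a=cv2.imread('pics/s3.png');b=cv2.imread('pics/w3.png')
cv2.imwrite('pics/m2.png',np.hstack([cv2.resize(a[100:240,250:450],(400,280)),cv2.resize(b,(373,280))]))"
```

```text
[ 0.5574 -0.3537  0.141 ]
[ 229  230   99  122 9536] [ 0.5582 -0.3533  0.141 ]
above 7.25 tcp [ 0.3776 -0.2471  0.1201] F [-0.4 -0.2 -2.7] w 0.0363 tau [0.   0.   0.05]
True
contact 7.77 tcp [ 0.3774 -0.2471  0.1052] F [-0.1 -0.3  2.3] w 0.0362 tau [-0.15 -0.18  0.01]
```

View pics/m2.png

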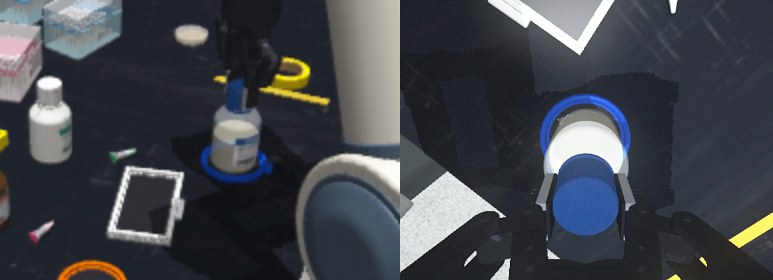

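```bash
python3 - <<'E'
from h import *
q=np.array([.3772,-.2468])
gripper_to(.085); st("rel")
servo_line([*q,.2],speed=.15)
move_ptp([.648-.07,-.0+.0-.03,.24],ori(22+0)); st()
snap("side","s4");snap("wrist","w4");snap("top","t4")
print(lm("top","buffer_bottle_mid"),lm("side","buffer_bottle_mid"),lm("wrist","amber_bottle_mid"))
E
python3 -c "
import cv2,numpy as np
a=cv2.imread('pics/s4.png');b=cv2.imread('pics/w4.png');c=cv2.imread('pics/t4.png')
cv2.imwrite('pics/m3.png',np.hstack([cv2.resize(a[100:220,330:430],(250,300)),cv2.resize(c[210:310,340:420],(150,300)[0:1]+(188,)) if 0 else cv2.resize(c[215:315,340:420],(240,300)),cv2.resize(b,(300,300))]))"
```

```text
rel 8.4 tcp [ 0.377  -0.2467  0.1053] F [ 0.4 -0.7 -0.6] w 0.0851 tau [-0.02  0.02 -0.01]
 10.32 tcp [ 0.5774 -0.0307  0.2393] F [-0.8  0.1  0.2] w 0.0849 tau [-0.07 -0.01  0.  ]
[(array([ 0.3753, -0.2472,  0.0672]), 0.57), (array([ 0.3763, -0.2503,  0.0025]), 0.29)] [(array([ 0.376 , -0.2455,  0.0671]), 0.82), (array([0.4709, 0.0774, 0.0043]), 0.44), (array([ 0.3746, -0.2436,  0.0006]), 0.3)] []
```

View pics/m3.png

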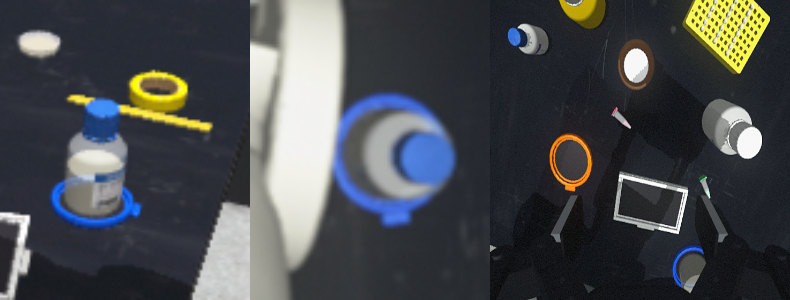

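View pics/w4.png

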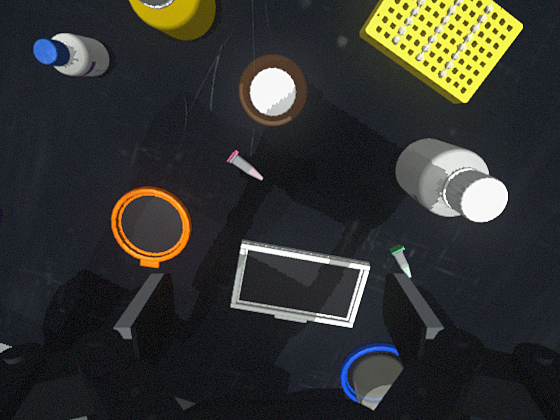

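Run:
```python
from h import *
im=cv2.imread("pics/w4.png");hsv=cv2.cvtColor(im,cv2.COLOR_BGR2HSV);H,S,V=cv2.split(hsv)
print("cap",wun((273,91),.112),"orange",wun((150.5,223),.01))
m=((H<22)&(S>150)&(V>120)).astype(np.uint8);m[:180]=0
n,l,s,c=cv2.connectedComponentsWithStats(m);k=1+np.argmax(s[1:,4]);print(s[k],c[k],wun(c[k],.01))
# white tray recess corners by eye
C=[wun(x,.012) for x in [(246,250),(362,271),(349,319),(240,301)]];print(np.mean(C,0),C)
```

```text
cap [0.6472 0.0027 0.112 ] orange [0.4693 0.0771 0.01  ]
[ 111  187   79   81 1896] [149.23101266 226.9314346 ] [0.4643 0.0772 0.01  ]
[ 0.45995 -0.10315  0.012  ] [array([ 0.4791, -0.0304,  0.012 ]), array([ 0.5039, -0.1611,  0.012 ]), array([ 0.4411, -0.1746,  0.012 ]), array([ 0.4157, -0.0465,  0.012 ])]
```

```bash
python3 - <<'E'
from h import *
p=np.array([.647,.002]);q=np.array([.467,.0763]);o=ori(68)
move_ptp([*p,.19],o)
r=servo_line([*p,.089],speed=.12,stop_force=12); st("down %s"%r)
gripper_to(.02,60); st("grip")
servo_line([*p,.16],speed=.12); sleep(.1); st("lift")
if sense()["gripper_width"]>.025:
    servo_line([*q,.16],speed=.2)
    servo_line([*q,.108],speed=.12)
    r=servo_line([*q,.088],speed=.03,stop_force=5); st("contact %s"%r)
snap("wrist","w5");snap("side","s5")
E
python3 -c "
import cv2,numpy as np
a=cv2.imread('pics/s5.png');b=cv2.imread('pics/w5.png')
cv2.imwrite('pics/m5.png',np.hstack([cv2.resize(a[150:290,200:400],(400,280)),cv2.resize(b,(373,280))]))"
```

```text
down False 12.38 tcp [0.6475 0.0019 0.0898] F [0.2 0.7 0.2] w 0.0846 tau [-0. -0.  0.]
grip 12.92 tcp [0.6474 0.002  0.0896] F [-1.8  0.3  6.1] w 0.0317 tau [-0.02  0.15  0.06]
lift 13.76 tcp [0.6464 0.0021 0.1589] F [-0.3  0.6 -2.1] w 0.0318 tau [ 0.02  0.05 -0.02]
contact True 15.98 tcp [0.4672 0.0763 0.0932] F [-0.   0.   1.6] w 0.0313 tau [-0.07 -0.26 -0.05]
```

View pics/m5.png

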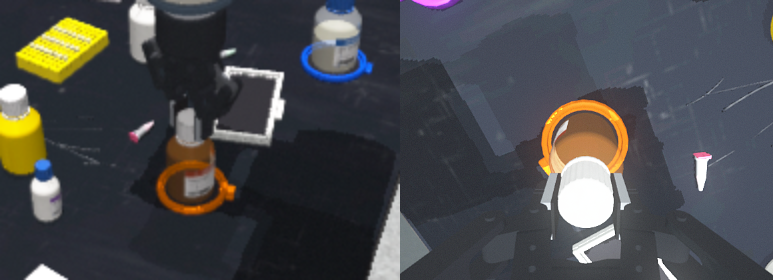

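Run:
```python
from h import *
q=np.array([.467,.0763])
gripper_to(.085); st("rel")
servo_line([*q,.2],speed=.15)
move_ptp([.45,.15,.25],ori(50)); st()
snap("side","s6");snap("wrist","w6")
print(lm("side","amber_bottle_mid"),lm("wrist","dropper_bottle_mid"),lm("wrist","purple_tray_seat"),lm("wrist","film_box_mid"))
```

```text
rel 16.65 tcp [0.4668 0.0763 0.0933] F [-0.9  0.  -0. ] w 0.0847 tau [-0.    0.02 -0.  ]
 18.05 tcp [0.4496 0.15   0.2491] F [ 0.5 -0.4 -0.2] w 0.0852 tau [0.02 0.09 0.06]
[(array([0.4669, 0.0733, 0.0575]), 0.82), (array([0.6902, 0.1088, 0.0549]), 0.65)] [(array([0.6084, 0.1769, 0.0377]), 0.81)] [(array([0.406 , 0.265 , 0.0033]), 0.74)] []
```

View pics/w6.png

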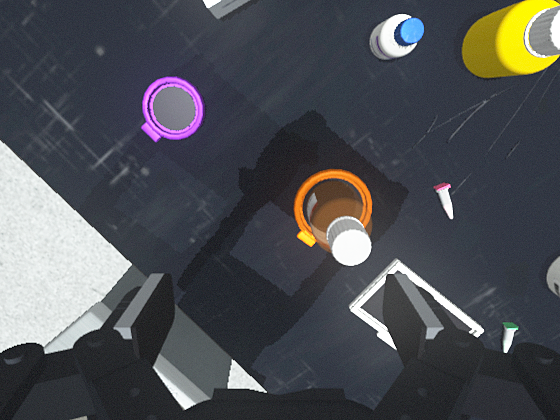

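View pics/s6.png

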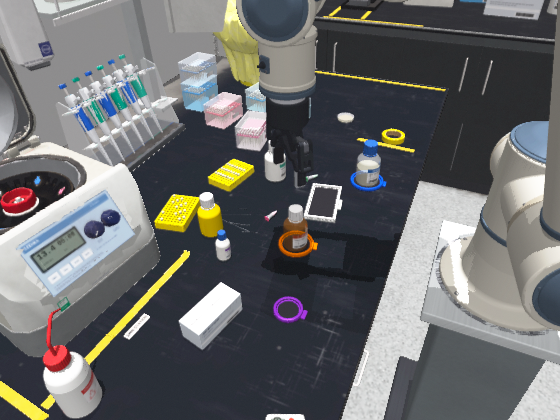

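```bash
python3 - <<'E'
from h import *
print(wun((411,31),.078),wun((173,108),.01))
p=np.array([.608,.1768]);q=np.array([.4055,.2647]);o=ori(140)
move_ptp([*p,.13],o)
r=servo_line([*p,.021],speed=.12,stop_force=8); st("down %s"%r)
gripper_to(.015,40); st("grip")
servo_line([*p,.10],speed=.12); sleep(.1); st("lift")
if sense()["gripper_width"]>.025:
    servo_line([*q,.10],speed=.2)
    servo_line([*q,.040],speed=.12)
    r=servo_line([*q,.020],speed=.03,stop_force=4); st("contact %s"%r)
snap("wrist","w7");snap("side","s7")
E
python3 -c "
import cv2,numpy as np
a=cv2.imread('pics/s7.png');b=cv2.imread('pics/w7.png')
cv2.imwrite('pics/m7.png',np.hstack([cv2.resize(a[220:360,200:400],(400,280)),cv2.resize(b,(373,280))]))"
```

```text
[0.6068 0.1773 0.078 ] [0.4061 0.2658 0.01  ]
down False 20.87 tcp [0.6085 0.1769 0.0217] F [-0.2  0.5  0.1] w 0.0852 tau [-0.01  0.02 -0.  ]
grip 21.4 tcp [0.6082 0.1768 0.0215] F [-1.8 -0.2  5.6] w 0.032 tau [-0.    0.11  0.03]
lift 22.31 tcp [0.6074 0.1767 0.099 ] F [ 0.2  0.2 -0.3] w 0.0319 tau [-0.03  0.02 -0.01]
contact True 24.73 tcp [0.4058 0.2649 0.0251] F [0.9 1.7 3.1] w 0.0317 tau [ 0.29 -0.11 -0.01]
```

View pics/m7.png

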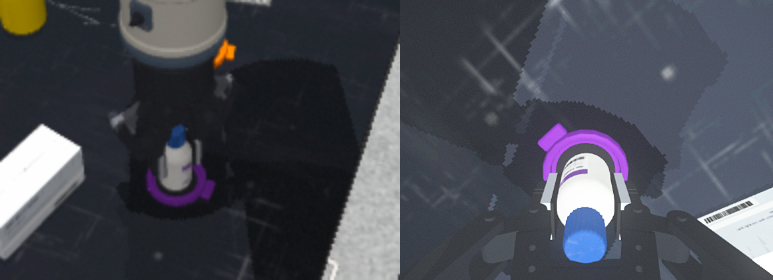

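Run:
```python
from h import *
q=np.array([.4055,.2647])
gripper_to(.085); st("rel")
servo_line([*q,.14],speed=.12)
move_ptp([.46,.27,.25],ori(50)); st()
snap("side","s8");snap("wrist","w8")
print(lm("side","dropper_bottle_mid"),lm("wrist","film_box_mid"),lm("side","film_box_mid"))
```

```text
rel 25.39 tcp [0.4054 0.2647 0.0253] F [-0.5 -0.1  0.1] w 0.0847 tau [-0.06  0.02  0.04]
 27.93 tcp [0.4597 0.2699 0.2495] F [-0.2 -0.3  0.4] w 0.085 tau [0.02 0.01 0.04]
[(array([0.4014, 0.2661, 0.0395]), 0.78), (array([0.5358, 0.3484, 0.0256]), 0.29)] [(array([0.533 , 0.3569, 0.0264]), 0.72)] [(array([0.536 , 0.3465, 0.0284]), 0.87)]
```

View pics/w8.png

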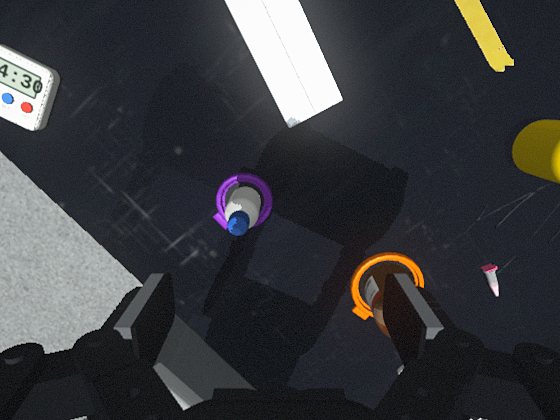

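View pics/s8.png

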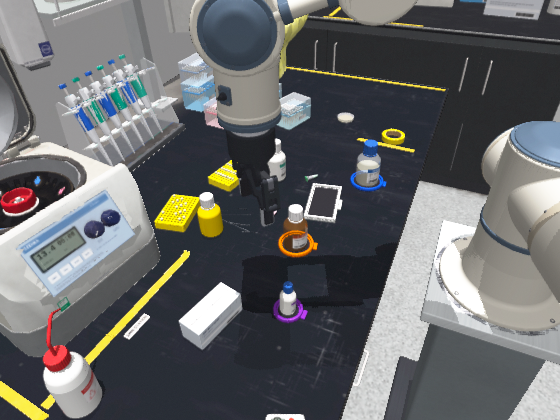

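Run:
```python
from h import *
f=np.array([np.cos(np.radians(78)),np.sin(np.radians(78))])
move_ptp([*(np.array([.536,.349])+.02*f),.26],ori(78)); sleep(.15); s=sense(); im=snap("wrist","w9")[:,:,::-1]
hsv=cv2.cvtColor(im.copy(),cv2.COLOR_BGR2HSV);H,S,V=cv2.split(hsv)
m=((V>190)&(S<40)).astype(np.uint8)
n,l,st_,c=cv2.connectedComponentsWithStats(m);k=1+np.argmax(st_[1:,4]);print(st_[k],s["eef_pos"])
cs,_=cv2.findContours((l==k).astype(np.uint8),cv2.RETR_EXTERNAL,cv2.CHAIN_APPROX_NONE)
b=cv2.boxPoints(cv2.minAreaRect(max(cs,key=len)));print(b.round(0));W=np.array([wun(x,.05,s) for x in b])
print(W.mean(0),[(np.linalg.norm(x).round(4),np.degrees(np.arctan2(x[1],x[0])).round(1)) for x in (W[1]-W[0],W[2]-W[1],W[3]-W[2])])
print(lm("wrist","film_box_mid"))
```

```text
[ 250  129   57  117 6168] [0.5396319  0.36779736 0.26008284]
[[250. 245.]
 [250. 129.]
 [306. 129.]
 [306. 245.]]
[0.534475 0.35255  0.05    ] [(np.float64(0.1199), np.float64(76.6)), (np.float64(0.0532), np.float64(-12.2)), (np.float64(0.1197), np.float64(-100.7))]
[(array([0.5333, 0.3576, 0.0263]), 0.87)]
```

View pics/w9.png

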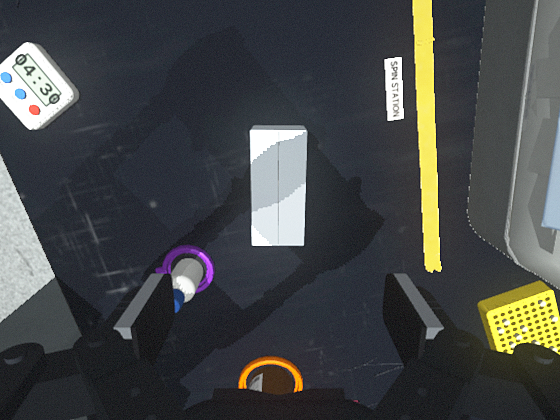

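```bash
python3 - <<'E'
from h import *
p=np.array([.535,.352]);q=np.array([.4592,-.103]);o=ori(78);o2=ori(101)
servo_line([*p,.12],o,speed=.2)
r=servo_line([*p,.010],speed=.12,stop_force=8); st("down %s"%r)
gripper_to(.03,60); st("grip")
servo_line([*p,.18],speed=.15); sleep(.1); st("lift")
snap("wrist","w10"); snap("side","s10")
E
python3 -c "
import cv2,numpy as np
a=cv2.imread('pics/s10.png');b=cv2.imread('pics/w10.png')
cv2.imwrite('pics/m10.png',np.hstack([cv2.resize(a[120:400,100:400],(400,373)),cv2.resize(b,(373,373))]))"
```

```text
down False 30.93 tcp [0.5355 0.3523 0.0108] F [-0.4  0.4  0.5] w 0.0853 tau [ 0.   -0.01 -0.02]
grip 31.32 tcp [0.5354 0.3522 0.0108] F [-1.1 -0.7  7.1] w 0.0544 tau [ 0.03  0.29 -0.02]
lift 32.7 tcp [0.5346 0.3518 0.179 ] F [-0.1  0.2 -2.7] w 0.0546 tau [0.03 0.01 0.03]
```

View pics/m10.png

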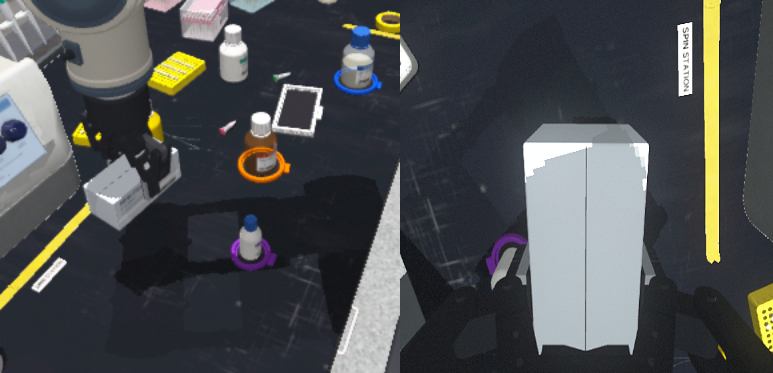

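```bash
python3 - <<'E'
from h import *
s=sense();e=wun((278+5,161),.219,s)-s["eef_pos"];f=np.array([np.cos(np.radians(78)),np.sin(np.radians(78))]);off=e[:2]@f-.06;print("offset along",off)
q=np.array([.4592,-.103]);o2=ori(101)
servo_line([*q,.18],o2,speed=.22); st("over")
servo_line([*q,.040],speed=.15)
r=servo_line([*q,.011],speed=.03,stop_force=5); st("contact %s"%r)
snap("wrist","w11"); snap("side","s11")
E
python3 -c "
import cv2,numpy as np
a=cv2.imread('pics/s11.png');b=cv2.imread('pics/w11.png')
cv2.imwrite('pics/m11.png',np.hstack([cv2.resize(a[130:270,220:420],(400,280)),cv2.resize(b,(373,280))]))"
```

```text
offset along -0.0005310971697830014
over 35.05 tcp [ 0.4592 -0.1025  0.18  ] F [-0.2  0.5 -2. ] w 0.0542 tau [-0.01  0.   -0.07]
contact True 36.88 tcp [ 0.4591 -0.103   0.0164] F [ 0.5 -0.4  1.1] w 0.0546 tau [-0.01 -0.22 -0.01]
```

View pics/m11.png

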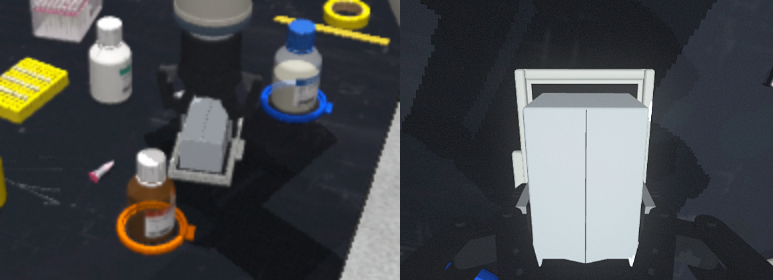

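Run:
```python
from h import *
q=np.array([.4592,-.103])
gripper_to(.085); st("rel")
servo_line([*q,.22],speed=.15)
move_ptp([.40,-.45,.3],ori(22)); sleep(.3); st()
snap("top","t12");snap("side","s12")
for n in ["buffer_bottle_mid","amber_bottle_mid","dropper_bottle_mid","film_box_mid","hdpe_bottle_mid"]:
    print(n,lm("top",n),lm("side",n))
a=cv2.imread("pics/t12.png");b=cv2.imread("pics/s12.png")
cv2.imwrite("pics/m12.png",np.vstack([cv2.resize(a[110:290,150:430],(784,300),interpolation=3)[:, :],cv2.resize(b[120:330,180:450],(784,300))]))
cv2.imwrite("pics/t12c.png",cv2.resize(a[130:290,150:420],None,fx=2.9,fy=2.9,interpolation=2))
cv2.imwrite("pics/s12c.png",cv2.resize(b[120:330,190:440],None,fx=2.8,fy=2.8,interpolation=2))
```

```text
rel 37.39 tcp [ 0.4588 -0.1029  0.0166] F [-0.1 -0.1  0.6] w 0.085 tau [0.08 0.03 0.01]
 40.55 tcp [ 0.4004 -0.4494  0.3   ] F [-0.   1.   0.1] w 0.0849 tau [0.02 0.07 0.05]
buffer_bottle_mid [(array([ 0.3796, -0.2488,  0.0722]), 0.75)] [(array([ 0.3756, -0.247 ,  0.0691]), 0.66)]
amber_bottle_mid [(array([0.6874, 0.1067, 0.0538]), 0.97), (array([0.467 , 0.0782, 0.0599]), 0.91), (array([ 0.4606, -0.101 ,  0.0064]), 0.35)] [(array([0.6889, 0.1097, 0.0532]), 0.94), (array([0.4634, 0.0743, 0.0597]), 0.59)]
dropper_bottle_mid [(array([0.4047, 0.2646, 0.0447]), 0.57)] [(array([0.4019, 0.2614, 0.0429]), 0.59)]
film_box_mid [] [(array([ 0.4592, -0.1082,  0.0333]), 0.63)]
hdpe_bottle_mid [(array([ 0.6366, -0.175 ,  0.0582]), 0.79), (array([ 0.3758, -0.2512,  0.0032]), 0.55)] [(array([ 0.6331, -0.1751,  0.0636]), 0.74)]
```

View pics/t12c.png

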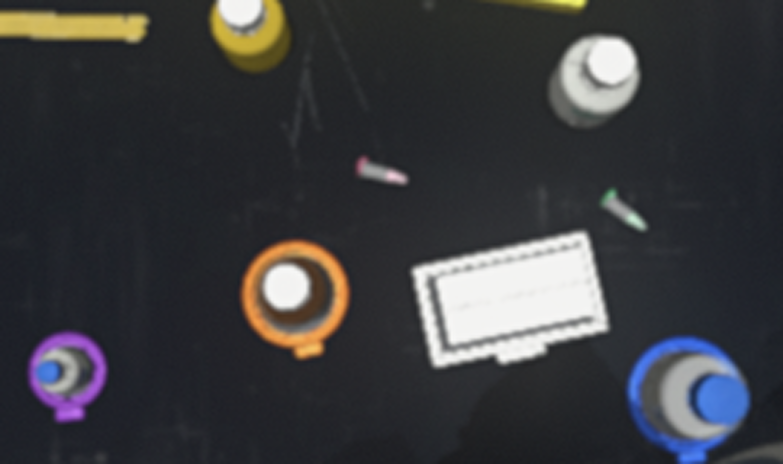

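View pics/s12c.png

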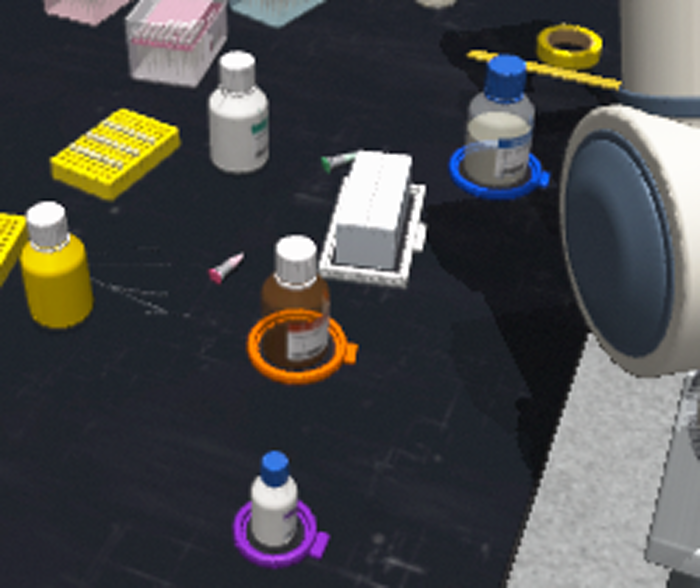

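Run:
```python
from h import *
sign_off()
```

```text
the job is handed in; nothing more can be done
```

I put the three bottles and the carton in their trays in the order you listed, and handed the job in at about 41 s of the 122 s allowed. I gripped the buffer and amber bottles by their caps, the dropper bottle round its body, and the carton across its 55 mm side.

**Seating:** Each item touched down within about 0.5 mm of the height its tray floor should give. The forces printed at each step stayed below about 8 N.

**Final pictures:** The last top and side pictures show all three bottles upright inside their lips. The carton lies flat along the white tray. The network positions put each bottle within about 5 mm of its tray's centre. The heights they gave were 0 to 4 mm off what I expected.

**Left alone:** The white-capped green-label bottle still stands at about (0.634, -0.175), and the yellow look-alike was not touched.

**Checks that disagreed or failed:**
- The top-view network did not find the carton at the end.
- The side network put the carton about 5 mm off along the tray. My own wrist-camera measurement put it within 1 mm of the grip centre.
- The wrist-camera network missed the buffer and amber bottles before I picked them up. I placed those from their cap pixels, and these agreed with the top and side readings to within 2 to 7 mm.

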